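# Weigh two staple canisters, keep the full one

### The job

Stand the two look-alike staple canisters on opposite pans of the balance, let go and let it tip; then take the canister on the side that dropped and seat it upright, fully down, in the round well of the wooden keeper block, leaving the other standing on its pan. The block may be anywhere along its short rail, so feel for the well with a light touch: never press hard with a canister on the balance or the block, and leave everything else where it is.

Things in the scene. Friction and masses are not known exactly. Their poses are not given: they have to be found in the camera images.
- can_a_mid (a point): centre (half-way up, z axis up along the can) of one of two look-alike sealed aluminium staple canisters with an orange band and black cap: upright cylinder 40 mm across, 70 high. One is full, the other part used; the full one weighs 270 to 370 g, the other 140 to 200 g; which is which cannot be seen. Its load sits loosely inside with about 2 mm of play
- can_b_mid (a point): the same for the other canister
- can_a: the first canister, origin at the centre of its underside
- can_b: the second canister, likewise
- balance: green base of a pivot balance, 100 x 130 mm, fixed to the bench; origin at the centre of its underside; the beam lies along its own y axis, 45 mm above the bench and pivots about its own x axis
- beam (a joint): tilt of the balance beam, rad: 0 level, +0.1 its -y (right) pan fully down, -0.1 its +y (left) pan fully down. A weak spring levels it when empty; a single canister takes it all the way down, as does the heavier of two. Damped, takes about 1 s to tip
- pan_left (a point): centre of the top of the flat round steel pan at the +y end of the beam, 68 mm across, 110 mm from the pivot; about 57 mm above the bench when level, 11 mm up or down at the ends of the swing. Pans tilt with the beam
- pan_right (a point): the same for the pan at the -y end
- keeper: steel rail fixed to the bench, origin under keeper_mark at bench height; x axis = sliding direction, red end bar at -x. On it a wooden block (100 mm along x, 80 across, flat top 45 mm above the bench, from 64 mm before to 36 mm beyond the well's centre) slides stiffly: about 10 N shifts it
- keeper_mark (a point): fixed reference point on the rail's axis, 45 mm above the bench, level with the block's top. The block's round well (43 mm bore, 20 mm deep, floor 25 mm above the bench, 1.5 mm bevel) is centred on the rail's axis 4 to 28 mm from here towards the keeper's +x; that distance is not reported
- tape_grey: bystander: roll of grey tape, 96 mm across, 48 high
- tape_small: bystander: small roll of clear tape, 52 mm across, 18 high
- spool: bystander: white spool of thread, 56 mm across, 90 high
- tub: bystander: clear plastic tub, 100 x 140 x 50 mm
- driver: bystander: screwdriver lying flat
- stapler: bystander: black desk stapler, 220 mm long, 85 high
- offcut: bystander: wooden offcut 90 x 50 x 30 mm

How it is judged:
By the outcome, as a careful person would: the job done as asked, in the order asked, and still so for the second after the job is handed in, with the robot touching nothing.
It also fails if it takes over 72 s, if anything falls off the work surface, if the arm or the gripper's body presses on something with over 40 N, if the wrist force passes 120 N, or if a joint passes its speed limit or range.

### The arm

A 6-joint arm with a two-finger parallel gripper is mounted at the origin on the work surface. World frame = base frame: x ahead of the robot, y to its left, z up, the work surface at z = 0. Lengths are in m, angles in rad, forces in N, time in s.
With the tool pointing down it reaches from about 0.225 to 0.875 m from the base axis. Payload 3.4 kg.
Tool frame: the origin (TCP) lies at the very end of the fingers, on their centre line; the grasp point (between the pads) lies 19 mm behind it; z points along the fingers, y is the direction in which the jaws open and shut (so a half turn about z gives the same grasp; the last joint's range is limited). The gripper opens to 85 mm and grips with 20 to 120 N. Pads are 22 mm wide; open, the fingers measure 114 mm over their backs; the gripper's body (76 mm by 85 mm) begins 54 mm behind the grasp point. The pads swing forward as they close: fully open they stand 13 mm farther back than shut.
Start: joints at [-0.121, 0.276, 1.505, -0, 1.361, -0.121], TCP at [0.575, -0, 0.231] pointing down, gripper open.
Joint ranges: [-2.89, 2.89], [-0.75, 2.08], [0.22, 2.7], [-1.18, 4.32], [0.11, 2.71], [-2.7, 2.7]. Speed limits (rad/s): [2.57, 2.57, 3.14, 3.14, 3.14, 3.14].

### API

Orientations are given as a unit quaternion [w, x, y, z].
In Python, from rig import telemetry, imaging, manip, finder gives the robot as it stands.
- The arm moves only by the tool arm_command, never from a script. Its argument "steps" is a list of rows, each a list of 3 entries, a list of its own where there are three numbers: the turn, a rotation vector about the world's x, y, z in rad, then the shift along the world's x, y, z in mm, then the closure in counts, from 0 (fully open) to 255 (shut). In form: [[[rx, ry, rz], [dx, dy, dz], grip], ...]. A call has 1 to 20 rows; each row shifts and turns the commanded pose from where the row before left it; what a row does not reach is not made up. A row lasts 1/8 s, in which the tool goes at most 62.5 mm and 10.7 degrees, less where a joint would pass 70% of its speed; a pose out of reach is approached as far as the arm can. A call is refused whole if a number of a shift passes 62.5 or a number of a turn 0.188, either way. A call with a gripper value outside its range is refused whole. The fingers move at their own pace and stop on an object; "newtons" is the grip in N (left out, the last holds). Time passes only in rows, so rows that do not move let the fingers close. It gives the time, the measured TCP pose, the force and the opening at its end, in the units of the state.
- telemetry.get_state(): the state, without advancing time (a new reading comes with each control period).
- imaging.get_image(name): name is "scene" or "side" or "wrist"; returns the picture (420x560x3 uint8, blue, green, red); there is no depth.
- imaging.camera_params(name): a dict with "intrinsics" (3x3 intrinsics, pixels), "D" ([k1, k2, p1, p2, k3] as OpenCV has them; the pictures are not rectified), "R" (3x3) and "t" (3): a world point X has camera coordinates R X + t. Camera axes: x right, y down, z forward; pixel columns grow to the right and rows downward; lengths in m; the calibration is good to about 2 mm. A picture is of the moment at which its call begins: read the wrist's pose just before it. camera_params takes no time and is no camera call; for the wrist camera it gives the pose at the moment of the call.
- manip.sign_off(): hands the job in, once; it reports no verdict.
Trained networks look in the newest picture that a camera, given by its name, has taken for a name from the list of things; names that differ only in an ending like _2 or _b are one class to them, and where a whole thing is asked for, a point or a joint stands for the part that bears it (a point fixed in the world has none). Each returns a list of dicts, best first, with "score" (0 to 1); they miss things now and then, are a little off and sometimes report something else, mostly with a low value. They report only what shows in the picture. A call takes as long as a camera call.
- finder.cut_out(camera, thing): "pixels" (420x560 bool, what is visible of it) and "extent" ([left, top, width, height] in pixels, round what is visible of it).
The state is a dict: "clock": time; "qpos": joint angles; "qd": joint speeds; "effort": joint torques, N m; "position": TCP position; "ee_rot": TCP orientation; "contact_force": force on the tool from outside, world axes, zero at the start; "moment": the same for the moment, N m; "width": finger opening in m.
Only numpy, scipy, OpenCV 4.12 (cv2) and the standard library are available. Lean on these libraries where they do the work, as an engineer would, in place of code of your own. Each camera call takes 0.05 s, during which the arm holds its last target.

## Working session

There is one attempt and no reset: what is moved stays moved. The work goes in short steps, Python scripts to look and compute and a tool call to move; the robot and the scene stay as the last step left them, time stands still between calls to the robot, and variables do not carry over. Pictures are saved under pics/ and viewed, and the job is handed in when it is done.

Besides the shell and the picture viewer there is one more tool, called after "Emit:" by a JSON object that holds its "api" and its "payload". arm_command: Moves the arm, as the interface text tells. Its arguments: {"type":"object","properties":{"steps":{"type":"array"},"newtons":{"type":"number"}},"required":["steps"]}

```bash
ls; mkdir -p pics; python3 - <<'E'
from rig import telemetry, imaging
import cv2
print(telemetry.get_state())
for n in ["scene","side","wrist"]:
    cv2.imwrite(f"pics/{n}0.png",imaging.get_image(n)); p=imaging.camera_params(n); print(n,p)
E
```

```text
pics
{'clock': 0.0, 'qpos': array([-1.20995479e-01,  2.76595064e-01,  1.50612912e+00, -2.76302005e-05,
        1.36069679e+00, -1.20998320e-01]), 'qd': array([-8.69024917e-04,  7.22989328e-04,  7.12561330e-05,  1.36084998e-03,
       -7.05752233e-04, -1.58795484e-03]), 'effort': array([ 6.20495921e-04, -4.16768074e+01, -2.45808578e+01, -1.52056768e-04,
        1.11346930e-02,  1.69860516e-05]), 'position': array([5.74473305e-01, 5.13285725e-05, 2.30441272e-01]), 'ee_rot': array([-7.11375531e-04,  7.07103435e-01,  7.07109536e-01, -5.74294644e-04]), 'contact_force': array([ 0.01697945, -0.21442025, -0.26058291]), 'moment': array([ 0.01417881, -0.03056304,  0.01130155]), 'width': 0.08539731562711203}
scene {'intrinsics': array([[390.20457112,   0.        , 276.74858727],
       [  0.        , 390.20457112, 210.86713374],
       [  0.        ,   0.        ,   1.        ]]), 'D': array([-0.06126769,  0.        ,  0.        ,  0.        ,  0.        ]), 'R': array([[-0.77196502,  0.63552485, -0.01334824],
       [ 0.51862488,  0.61754807, -0.59132276],
       [-0.36755713, -0.46340322, -0.
[... 313 characters left out ...]
   ]), 'R': array([[ 0.71835057, -0.69566989, -0.00398263],
       [-0.3575962 , -0.36433209, -0.8598762 ],
       [ 0.59673898,  0.61911674, -0.51048708]]), 't': array([-0.36650829,  0.26591068,  0.79758588])}
wrist {'intrinsics': array([[298.98703902,   0.        , 272.6624573 ],
       [  0.        , 298.98703902, 209.75988225],
       [  0.        ,   0.        ,   1.        ]]), 'D': array([0.00181433, 0.        , 0.        , 0.        , 0.        ]), 'R': array([[ 9.99999842e-01, -5.43103361e-04, -1.43747303e-04],
       [-4.81314174e-04, -9.60177569e-01,  2.79390057e-01],
       [-2.89760615e-04, -2.79389944e-01, -9.60177679e-01]]), 't': array([-0.57397943, -0.03519793,  0.37877716])}
```

View pics/scene0.png

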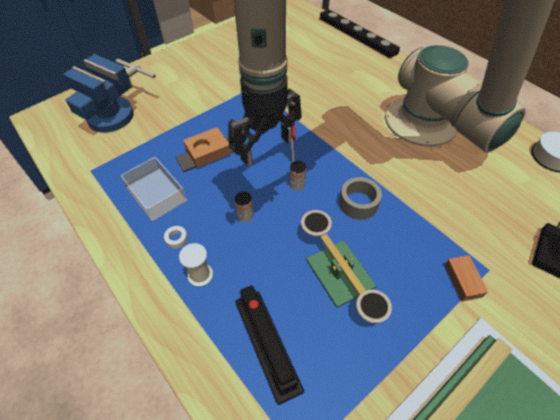

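View pics/side0.png

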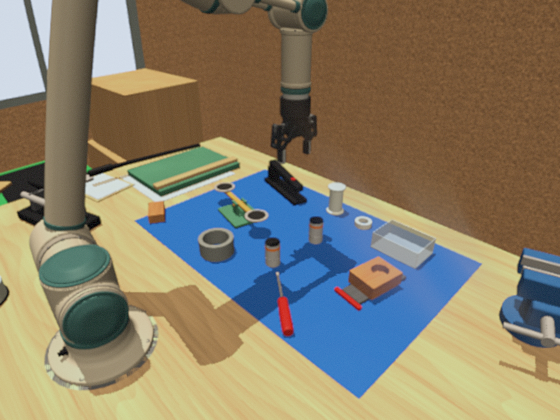

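View pics/wrist0.png

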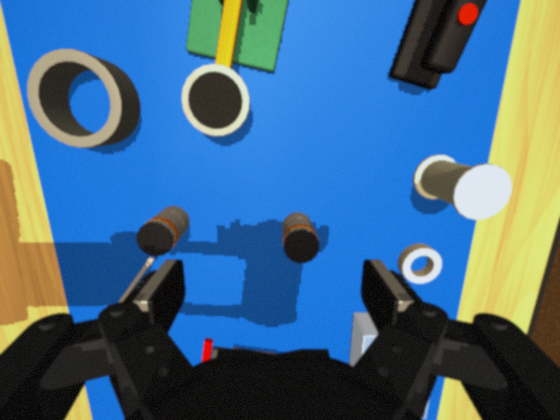

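The pictures show the balance at +y, the keeper block at -y, and the two cans in between. In the scene view the cans are at about (244,206) and (298,175), the pans at (316,222) and (374,306), and the well at (204,142). Next I'll measure positions.

```bash
cat > h.py <<'E'
from rig import telemetry, imaging, manip, finder
import numpy as np, cv2
from scipy.optimize import least_squares
def proj(p,X):
    r,_=cv2.Rodrigues(p["R"]); o,_=cv2.projectPoints(np.array(X,float).reshape(-1,3),r,p["t"],p["intrinsics"],p["D"]); return o.reshape(-1,2)
def plane(p,uv,z):
    u=cv2.undistortPoints(np.array(uv,float).reshape(-1,1,2),p["intrinsics"],p["D"]).reshape(-1,2)
    C=-p["R"].T@p["t"]; d=np.c_[u,np.ones(len(u))]@p["R"]
    return C+d*((z-C[2])/d[:,2])[:,None]
def cyl(x,y,z0,z1,r,n=48):
    a=np.linspace(0,2*np.pi,n,endpoint=False)
    return np.vstack([np.c_[x+r*np.cos(a),y+r*np.sin(a),0*a+z] for z in (z0,z1)])
def fitcyl(obs,z0,z1,r,x0):
    # obs: list of (params, mask); match the bbox of projected hull & mask
    def f(v):
        e=[]
        for p,m in obs:
            q=proj(p,cyl(v[0],v[1],z0,z1,r)); ys,xs=np.nonzero(m)
            e+=[q[:,0].min()-xs.min(),q[:,0].max()-xs.max()-1,q[:,1].min()-ys.min(),q[:,1].max()-ys.max()-1]
        return e
    s=least_squares(f,x0,loss="soft_l1",f_scale=2); return s.x,np.round(f(s.x),1)
E
python3 - <<'E'
from h import *
P={};
for c in ["scene","side","wrist"]:
    im=imaging.get_image(c); P[c]=imaging.camera_params(c); v=im.copy()
    for t in ["can_a","pan_left","keeper","balance"]:
        for d in finder.cut_out(c,t):
            m=d["pixels"]; ys,xs=np.nonzero(m)
            if len(xs)==0: continue
            L,T,W,H=d["extent"]
            z={"can_a":.035,"pan_left":.057,"keeper":.045,"balance":.02}[t]
            print(c,t,round(d["score"],2),d["extent"],plane(P[c],[[xs.mean(),ys.mean()]],z)[0].round(3))
            if d["score"]>.3: cv2.rectangle(v,(int(L),int(T)),(int(L+W),int(T+H)),(0,255,255),1)
            np.save(f"pics/m_{c}_{t}_{int(L)}_{int(T)}.npy",m)
    cv2.imwrite(f"pics/{c}1.png",v)
    import pickle; pickle.dump(P,open("P0.pkl","wb"))
E
```

```text
scene can_a 0.66 [235.8, 187.9, 17.8, 36.1] [ 0.605 -0.064  0.035]
scene can_a 0.57 [286.3, 158.5, 17.7, 34.3] [ 0.444 -0.055  0.035]
scene pan_left 0.69 [298.1, 209.0, 91.4, 112.7] [0.548 0.218 0.057]
scene keeper 0.58 [175.3, 129.1, 57.6, 44.6] [ 0.58  -0.273  0.045]
scene keeper 0.52 [232.9, 284.2, 72.2, 119.6] [0.769 0.234 0.045]
scene balance 0.79 [300.7, 211.3, 91.5, 114.4] [0.542 0.207 0.02 ]
side can_a 0.9 [307.6, 215.3, 14.6, 28.2] [ 0.602 -0.06   0.035]
side can_a 0.3 [267.3, 237.3, 12.6, 30.8] [ 0.444 -0.049  0.035]
side can_a 0.19 [214.4, 181.6, 53.2, 40.6] [0.554 0.207 0.035]
side pan_left 0.74 [216.1, 181.1, 49.6, 39.9] [0.53  0.177 0.057]
side pan_left 0.73 [310.2, 215.3, 13.1, 27.5] [ 0.576 -0.082  0.057]
side keeper 0.72 [332.7, 257.5, 74.7, 53.2] [ 0.513 -0.303  0.045]
side keeper 0.51 [325.5, 185.1, 17.3, 30.6] [0.778 0.008 0.045]
side keeper 0.18 [263.3, 159.8, 47.7, 47.5] [0.738 0.201 0.045]
side balance 0.93 [214.2, 181.7, 52.3, 42.0] [0.542 0.205 0.02 ]
wrist can_a 0.93 [137.0, 207.5, 52.9, 46.4] [ 0.441 -0.053  0.035]
wrist can_a 0.61 [281.9, 213.1, 31.8, 49.7] [ 0.606 -0.062  0.035]
wrist can_a 0.57 [182.4, 0.0, 69.3, 132.1] [0.516 0.111 0.035]
wrist pan_left 0.72 [410.5, 151.7, 98.0, 66.8] [0.779 0.007 0.057]
wrist keeper 0.68 [202.2, 339.0, 15.8, 21.4] [ 0.489 -0.217  0.045]
wrist keeper 0.5 [180.7, 2.3, 69.4, 131.6] [0.518 0.11  0.045]
wrist balance 0.71 [180.1, 2.8, 107.6, 136.4] [0.527 0.139 0.02 ]
```

```bash
python3 - <<'E'
from h import *
import pickle,glob
P=pickle.load(open("P0.pkl","rb"))
for x0,fs in [((.604,-.062),["scene_can_a_235_187","side_can_a_307_215","wrist_can_a_281_213"]),((.443,-.053),["scene_can_a_286_158","side_can_a_267_237","wrist_can_a_137_207"])]:
    obs=[(P[f.split("_")[0]],np.load(f"pics/m_{f}.npy")) for f in fs]
    print(*fitcyl(obs,0,.07,.02,x0))
    for o in obs: print(fitcyl([o],0,.07,.02,x0))
a=cv2.imread("pics/scene0.png");b=cv2.imread("pics/side0.png")
c1=cv2.resize(a[195:335,285:405],None,fx=4,fy=4,interpolation=3)
c2=cv2.resize(a[120:180,165:245],None,fx=5,fy=5,interpolation=3)
c3=cv2.resize(b[250:320,325:410],None,fx=4,fy=4,interpolation=3)
H=np.zeros((600,800,3),np.uint8);H[:560,:480]=c1;H[:300,400:800][:, :]=H[:300,400:800]
H[:180*1+0]=H[:180]
cv2.imwrite("pics/z1.png",c1);k=np.zeros((300,760,3),np.uint8);k[:300,:400]=c2;k[:280,410:750]=c3;cv2.imwrite("pics/z2.png",k)
E
```

```text
[ 0.60564623 -0.05965145] [ 0.3  0.7 -0.3  0.1  0.3  0.6 -1.1 -0.6 -0.1  0.1 -0.5  0.6]
(array([ 0.60673356, -0.06007971]), array([-0.2,  0.2, -0.2,  0.2]))
(array([ 0.60166827, -0.06147996]), array([-0.2,  0.2, -0.3,  0.3]))
(array([ 0.60565878, -0.0595218 ]), array([-0.1,  0.1, -0.6,  0.5]))
[ 0.44516757 -0.05099233] [ 0.7  0.6  0.2  0.8  0.6  0.3 -1.1 -0.2 -0.6  0.4 -0.8  1.7]
(array([ 0.44536173, -0.05320401]), array([ 0.1, -0.1, -0.3,  0.3]))
(array([ 0.44259157, -0.05218387]), array([ 0.1, -0.1, -0.5,  0.5]))
(array([ 0.44539491, -0.05031482]), array([-0.4,  0.5, -1.3,  1.2]))
```

View pics/z1.png

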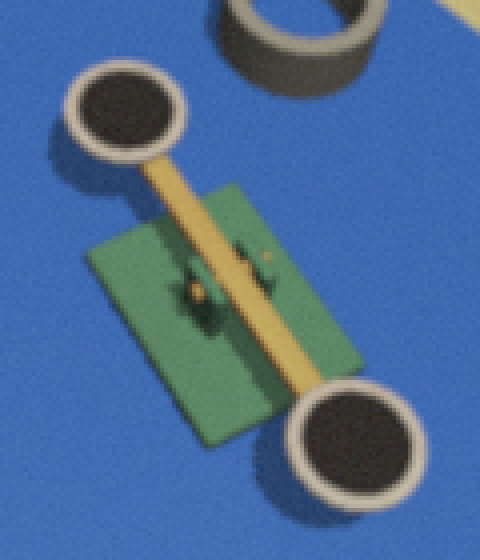

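View pics/z2.png

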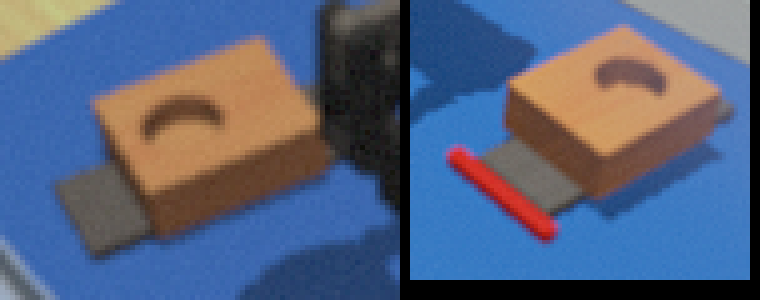

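```bash
python3 - <<'E'
from h import *
import pickle
P=pickle.load(open("P0.pkl","rb"))
p=plane(P["scene"],[[316.3,222.8],[374,305.8]],.057);print(p,p.mean(0),np.linalg.norm(p[0]-p[1]))
w=plane(P["wrist"],[[215.5,100]],.057);print("wrist pan",w)
# wrist pan refine: ellipse of rim+dark
S=np.array([[93,100],[262,38],[325,127],[150,192]])/5+[165,120]
D=(np.array([[507,85],[622,27],[720,95],[600,160]])-[410,0])/4+[325,250]
print(plane(P["scene"],S,.045),'\n',plane(P["side"],D,.045))
E
```

```text
[[0.51869297 0.09329985 0.057     ]
 [0.56555813 0.307415   0.057     ]] [0.54212555 0.20035742 0.057     ] 0.2191840325977666
wrist pan [[0.51770917 0.09344143 0.057     ]]
[[ 0.60101756 -0.33826346  0.045     ]
 [ 0.50391922 -0.31953278  0.045     ]
 [ 0.51774356 -0.23992591  0.045     ]
 [ 0.61416669 -0.2598941   0.045     ]] 
 [[ 0.51078772 -0.24721406  0.045     ]
 [ 0.60862537 -0.26341729  0.045     ]
 [ 0.5930777  -0.34263515  0.045     ]
 [ 0.49427273 -0.32460785  0.045     ]]
```

The wrist, scene and side fits agree to about 3 mm. The balance centre is (0.542, 0.200), with yaw about -0.216. The right pan is at (0.518, 0.0935) and the left pan at (0.566, 0.307). I'll pick the near can first.

Emit:
{"api": "arm_command", "payload": {"steps": [[[0,0,-0.054],[-32,-13,-25],0],[[0,0,-0.054],[-32,-13,-25],0],[[0,0,-0.054],[-32,-13,-25],0],[[0,0,-0.054],[-33,-13,-25],0],[[0,0,0],[0,0,-30],0],[[0,0,0],[0,0,-30],0],[[0,0,0],[0,0,-30],0],[[0,0,0],[0,0,-15],0],[[0,0,0],[0,0,0],0]], "newtons": 30}}

```text
clock: 2.02
position: [0.4452, -0.0518, 0.0255]
ee_rot: [-0.001, 0.779, 0.627, -0.001]
contact_force: [-0.6, 0.0, 0.9]
width: 0.0853
```

Emit:
{"api": "arm_command", "payload": {"steps": [[[0,0,0],[0,0,0],255],[[0,0,0],[0,0,0],255],[[0,0,0],[0,0,0],255],[[0,0,0],[0,0,0],255],[[0,0,0],[0,0,0],255],[[0,0,0],[0,0,0],255]], "newtons": 30}}

```text
clock: 2.78
position: [0.4465, -0.0521, 0.0272]
ee_rot: [0.001, 0.779, 0.627, 0.0]
contact_force: [-0.7, 0.8, 6.0]
width: 0.0396
```

```bash
python3 - <<'E'
from h import *
s=telemetry.get_state();print(s["clock"],s["position"],s["contact_force"],s["width"])
cv2.imwrite("pics/w2.png",imaging.get_image("wrist"))
E
```

```text
2.775 [ 0.44645664 -0.05212923  0.0272224 ] [-0.68324174  0.82811035  5.95678007] 0.039624865815887485
```

View pics/w2.png

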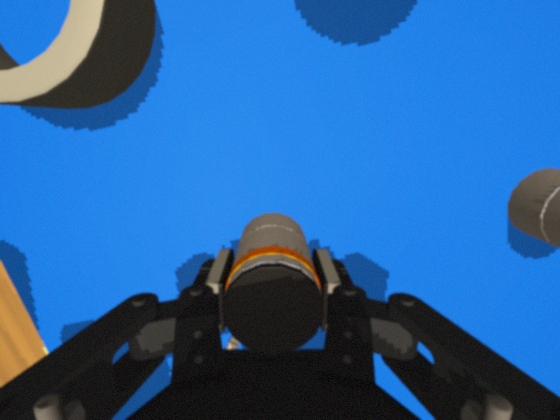

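Emit:
{"api": "arm_command", "payload": {"steps": [[[0,0,0],[0,0,15],255],[[0,0,0],[0,0,25],255],[[0,0,0],[0,0,30],255],[[0,0,0],[0,0,30],255],[[0,0,0],[7,20,5],255],[[0,0,0],[13,40,0],255],[[0,0,0],[13,40,0],255],[[0,0,0],[13,40,0],255],[[0,0,0],[13,40,0],255],[[0,0,0],[13,40,0],255],[[0,0,0],[14,40,0],255],[[0,0,0],[13,40,0],255],[[0,0,0],[13,40,0],255],[[0,0,0],[7,20,0],255],[[0,0,0],[0,0,0],255],[[0,0,0],[0,0,0],255]]}}

```text
clock: 4.82
position: [0.5643, 0.3066, 0.131]
ee_rot: [0.0, 0.779, 0.627, -0.001]
contact_force: [-0.5, -0.1, -2.3]
width: 0.04
```

```bash
python3 - <<'E'
from h import *
s=telemetry.get_state();print(s["clock"],s["position"],s["contact_force"],s["moment"],s["width"])
cv2.imwrite("pics/w3.png",imaging.get_image("wrist"))
cv2.imwrite("pics/s3.png",imaging.get_image("scene"));p=imaging.camera_params("wrist")
print(proj(p,[[.566,.307,.057],[.5187,.0933,.057]]))
E
```

```text
4.825 [0.56428731 0.30655099 0.13101052] [-0.49713666 -0.10704851 -2.30438308] [-0.03095483 -0.0088678  -0.03130402] 0.04000698703317101
[[275.25570353 219.13863511]
 [274.68022689 434.30264754]]
```

View pics/w3.png

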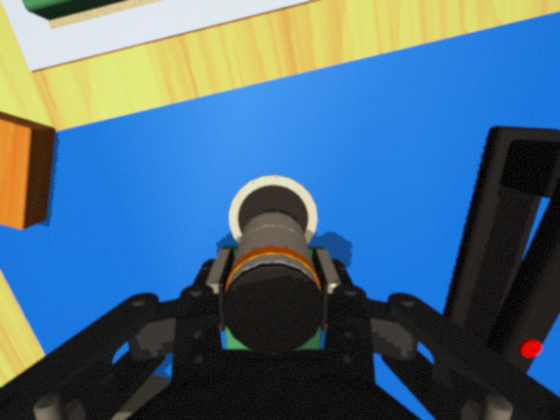

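View pics/s3.png

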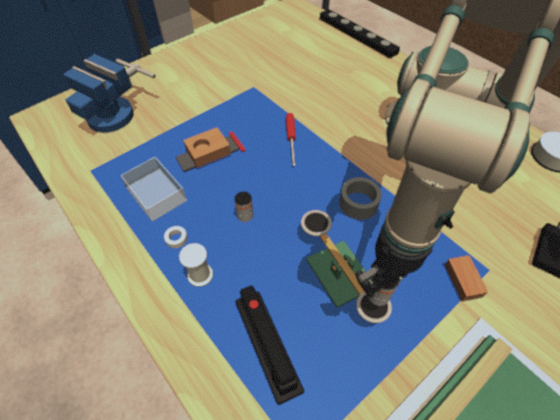

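Emit:
{"api": "arm_command", "payload": {"steps": [[[0,0,0],[0,0,-15],255],[[0,0,0],[0,0,-15],255],[[0,0,0],[0,0,-8],255],[[0,0,0],[0,0,-4],255],[[0,0,0],[0,0,0],255]]}}

```text
clock: 5.55
position: [0.565, 0.308, 0.0889]
ee_rot: [-0.0, 0.779, 0.627, -0.0]
contact_force: [-0.1, 0.0, -2.1]
width: 0.0398
```

Emit:
{"api": "arm_command", "payload": {"steps": [[[0,0,0],[0,0,-2],255],[[0,0,0],[0,0,-2],255],[[0,0,0],[0,0,-1],255],[[0,0,0],[0,0,0],255]]}}

```text
clock: 6.05
position: [0.565, 0.308, 0.0843]
ee_rot: [0.0, 0.779, 0.627, 0.0]
contact_force: [0.3, 1.0, -2.9]
width: 0.04
```

Next I'll follow the pan down, tilting the tool with it.

Emit:
{"api": "arm_command", "payload": {"steps": [[[-0.02,0.004,0],[0.2,0.8,-2.2],255],[[-0.02,0.004,0],[0.2,0.8,-2.2],255],[[-0.02,0.004,0],[0.2,0.8,-2.2],255],[[-0.02,0.004,0],[0.2,0.8,-2.2],255],[[-0.02,0.004,0],[0,0.6,-1.2],255],[[0,0,0],[0,0,0],255],[[0,0,0],[0,0,0],255]]}}

```text
clock: 6.92
position: [0.5657, 0.3118, 0.0742]
ee_rot: [0.033, 0.778, 0.626, -0.039]
contact_force: [-0.3, 0.0, -1.8]
width: 0.0399
```

```bash
python3 - <<'E'
from h import *
s=telemetry.get_state();print(s["clock"],s["position"],s["contact_force"],s["moment"],s["width"])
a=imaging.get_image("side")
cv2.imwrite("pics/d3.png",cv2.resize(a[130:250,160:320],None,fx=4,fy=4,interpolation=3))
E
```

```text
6.925 [0.5656767  0.31183903 0.07420038] [-3.48029178e-01  7.97912357e-04 -1.80575866e+00] [ 0.05122435  0.02636316 -0.02759178] 0.039863849562692594
```

View pics/d3.png

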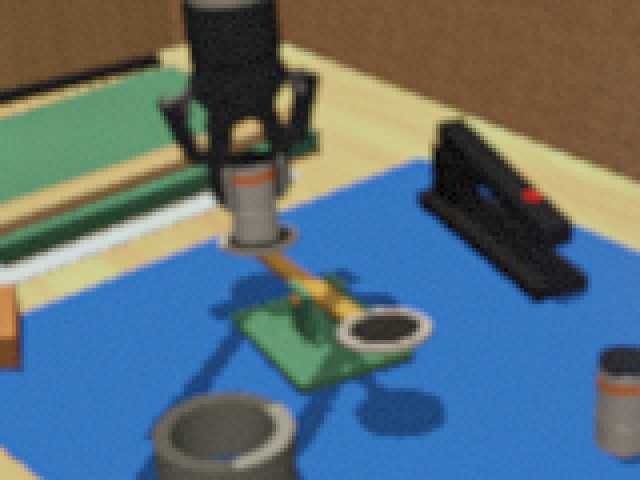

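Emit:
{"api": "arm_command", "payload": {"steps": [[[0,0,0],[0,0,-1],255],[[0,0,0],[0,0,0],255]]}}

```text
clock: 7.22
position: [0.5658, 0.3116, 0.0734]
ee_rot: [0.033, 0.778, 0.626, -0.039]
contact_force: [-0.2, -0.2, -2.1]
width: 0.0401
```

Emit:
{"api": "arm_command", "payload": {"steps": [[[0,0,0],[0,0,-1],255],[[0,0,0],[0,0,0],255]]}}

```text
clock: 7.48
position: [0.5659, 0.3116, 0.073]
ee_rot: [0.033, 0.778, 0.626, -0.039]
contact_force: [-0.5, -0.6, 2.7]
width: 0.0397
```

Emit:
{"api": "arm_command", "payload": {"steps": [[[0,0,0],[0,0,0],170],[[0,0,0],[0,0,0],90],[[0,0,0],[0,0,0],0],[[0,0,0],[0,0,0],0],[[0,0,0],[0,-1,15],0],[[0,0,0],[0,-2,25],0],[[0,0,0],[0,0,30],0],[[0.05,-0.01,0],[0,0,30],0],[[0.05,-0.01,0],[0,0,0],0]]}}

```text
clock: 8.6
position: [0.5679, 0.3099, 0.1768]
ee_rot: [0.001, 0.779, 0.627, 0.004]
contact_force: [0.2, -0.1, -0.0]
width: 0.0852
```

```bash
python3 - <<'E'
from h import *
s=telemetry.get_state();print(s["clock"],s["position"],s["ee_rot"],s["contact_force"],s["width"])
a=imaging.get_image("side");b=imaging.get_image("scene")
cv2.imwrite("pics/d4.png",np.hstack([cv2.resize(a[150:250,200:300],None,fx=4,fy=4),cv2.resize(b[200:330,280:380],(400,400))]))
cv2.imwrite("pics/w4.png",imaging.get_image("wrist"))
E
```

```text
8.6 [0.5678668  0.3098746  0.17679975] [6.99102014e-04 7.79004379e-01 6.27003146e-01 4.32937239e-03] [ 0.21360179 -0.14150458 -0.04371469] 0.08519846952533265
```

View pics/d4.png

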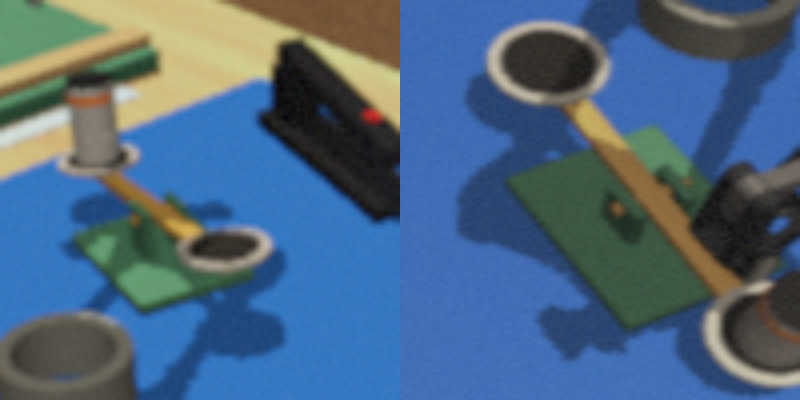

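View pics/w4.png

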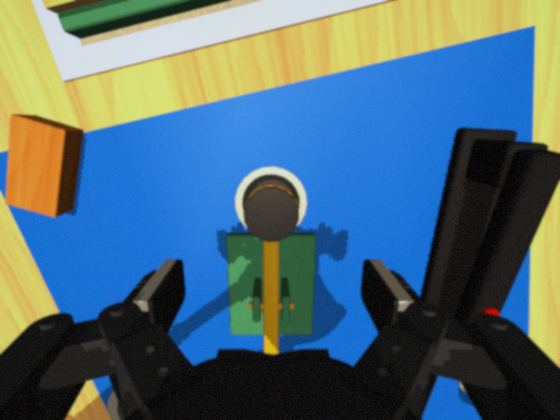

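Emit:
{"api": "arm_command", "payload": {"steps": [[[0,0,0],[2,-21,0],0],[[0,0,0],[4,-41,0],0],[[0,0,0],[4,-41,0],0],[[0,0,0],[4,-41,0],0],[[0,0,0],[4,-41,0],0],[[0,0,0],[4,-41,0],0],[[0,0,0],[4,-41,0],0],[[0,0,0],[4,-41,0],0],[[0,0,0],[4,-41,-10],0],[[0,0,0],[4,-20,-30],0],[[0,0,0],[0,0,-30],0],[[0,0,0],[0,0,-30],0],[[0,0,0],[0,0,-30],0],[[0,0,0],[0,0,-15],0],[[0,0,0],[0,0,0],0]]}}

```text
clock: 10.62
position: [0.6029, -0.0605, 0.0262]
ee_rot: [-0.001, 0.779, 0.627, -0.001]
contact_force: [0.4, -0.3, 0.3]
width: 0.0857
```

Emit:
{"api": "arm_command", "payload": {"steps": [[[0,0,0],[3,0,1],0],[[0,0,0],[0,0,0],255],[[0,0,0],[0,0,0],255],[[0,0,0],[0,0,0],255],[[0,0,0],[0,0,0],255],[[0,0,0],[0,0,0],255],[[0,0,0],[0,0,0],255]]}}

```text
clock: 11.5
position: [0.6068, -0.0602, 0.0291]
ee_rot: [0.0, 0.779, 0.627, 0.0]
contact_force: [-2.0, -0.6, 5.2]
width: 0.0396
```

Emit:
{"api": "arm_command", "payload": {"steps": [[[0,0,0],[0,0,15],255],[[0,0,0],[0,0,30],255],[[0,0,0],[0,0,30],255],[[0,0,0],[0,0,30],255],[[0,0,0],[-11,19,5],255],[[0,0,0],[-22,38,0],255],[[0,0,0],[-22,38,0],255],[[0,0,0],[-22,39,0],255],[[0,0,0],[-11,19,0],255],[[0,0,0],[0,0,0],255],[[0,0,0],[0,0,0],255]]}}

```text
clock: 12.88
position: [0.5193, 0.0924, 0.1381]
ee_rot: [0.0, 0.779, 0.627, -0.0]
contact_force: [-0.5, -0.4, -3.4]
width: 0.0398
```

```bash
python3 - <<'E'
from h import *
s=telemetry.get_state();print(s["clock"],s["position"],s["contact_force"],s["moment"],s["width"])
cv2.imwrite("pics/w5.png",imaging.get_image("wrist"));p=imaging.camera_params("wrist")
print(proj(p,[[.5187,.0933,.068]]))
E
```

```text
12.875 [0.51926695 0.09238361 0.1381237 ] [-0.52680792 -0.42199402 -3.40483047] [-0.01971322 -0.01263434 -0.01921499] 0.03980265426152499
[[272.0812738  220.70871957]]
```

View pics/w5.png

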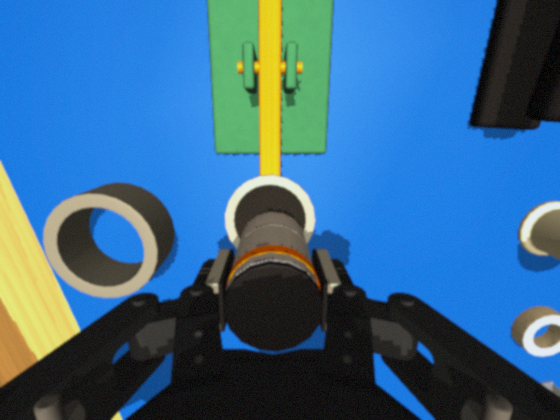

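Emit:
{"api": "arm_command", "payload": {"steps": [[[-0.05,0.01,0],[-1,2,-10],255],[[-0.05,0.01,0],[0,2,-13],255],[[0,0,0],[0,0,-10],255],[[0,0,0],[0,0,-4],255],[[0,0,0],[0,0,0],255]]}}

```text
clock: 13.55
position: [0.5179, 0.0961, 0.1011]
ee_rot: [0.033, 0.779, 0.626, -0.039]
contact_force: [-1.0, 0.1, -2.7]
width: 0.0396
```

Emit:
{"api": "arm_command", "payload": {"steps": [[[0,0,0],[0,0,-1.5],255],[[0,0,0],[0,0,-1],255],[[0,0,0],[0,0,0],255]]}}

```text
clock: 13.92
position: [0.5179, 0.0967, 0.099]
ee_rot: [0.033, 0.778, 0.626, -0.039]
contact_force: [0.5, -0.7, -3.0]
width: 0.0399
```

Emit:
{"api": "arm_command", "payload": {"steps": [[[0,0,0],[0,0,-1],255],[[0,0,0],[0,0,0],255]]}}

```text
clock: 14.18
position: [0.5178, 0.0968, 0.0978]
ee_rot: [0.033, 0.778, 0.626, -0.039]
contact_force: [-0.5, -0.6, -2.9]
width: 0.0396
```

Emit:
{"api": "arm_command", "payload": {"steps": [[[0,0,0],[0,0,-1],255],[[0,0,0],[0,0,0],255]]}}

```text
clock: 14.42
position: [0.5179, 0.0968, 0.0969]
ee_rot: [0.033, 0.778, 0.626, -0.039]
contact_force: [0.2, -0.0, -2.1]
width: 0.0399
```

```bash
python3 - <<'E'
from h import *
s=telemetry.get_state();print(s["clock"],s["position"],s["contact_force"],s["moment"],s["width"])
a=imaging.get_image("side")
cv2.imwrite("pics/d6.png",cv2.resize(a[130:250,190:310],None,fx=4,fy=4,interpolation=3))
E
```

```text
14.425 [0.51793348 0.09682027 0.09693691] [ 0.22873948 -0.00323227 -2.10903931] [ 0.05686787 -0.02775029  0.07258474] 0.03988683613543292
```

View pics/d6.png

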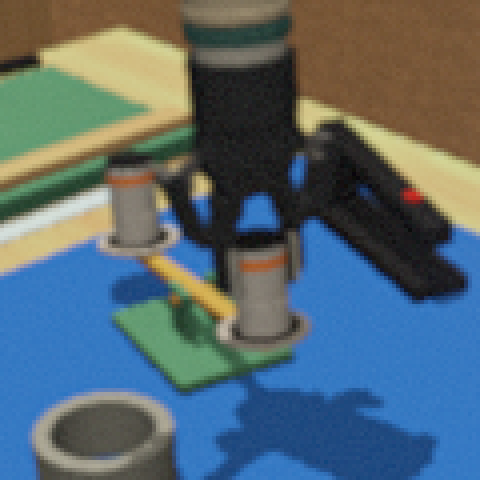

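Emit:
{"api": "arm_command", "payload": {"steps": [[[0,0,0],[0,0,-0.5],255],[[0,0,0],[0,0,0],150],[[0,0,0],[0,0,0],0],[[0,0,0],[0,0,0],0],[[0,0,0],[0,0,0],0],[[0,0,0],[0,-1,15],0],[[0,0,0],[0,-2,25],0],[[0,0,0],[0,0,25],0],[[0.05,-0.01,0],[0,0,25],0],[[0.05,-0.01,0],[0,-20,0],0],[[0,0,0],[0,-20,0],0],[[0,0,0],[0,0,0],0]]}}

```text
clock: 15.98
position: [0.5181, 0.0528, 0.1875]
ee_rot: [0.001, 0.78, 0.626, 0.001]
contact_force: [0.7, -0.2, -0.3]
width: 0.0853
```

```bash
cat > look.py <<'E'
from h import *
import sys
k=sys.argv[1]
s=telemetry.get_state();print(s["clock"],s["position"],s["ee_rot"].round(4),s["contact_force"].round(2),s["width"])
a=imaging.get_image("side");b=imaging.get_image("scene")
cv2.imwrite(f"pics/d{k}.png",np.hstack([cv2.resize(a[130:250,190:290],(333,400)),cv2.resize(b[180:330,280:410],(347,400))]))
cv2.imwrite(f"pics/w{k}.png",imaging.get_image("wrist"))
p=imaging.camera_params("wrist")
import pickle; pickle.dump(p,open(f"pw{k}.pkl","wb"))
E
python3 look.py 7
```

```text
15.975 [0.51812318 0.05277548 0.18745509] [6.000e-04 7.799e-01 6.259e-01 6.000e-04] [ 0.74 -0.2  -0.27] 0.08533077600157657
```

View pics/d7.png

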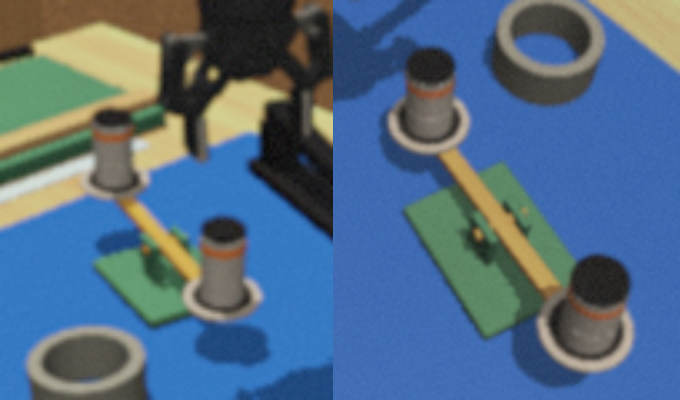

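View pics/w7.png

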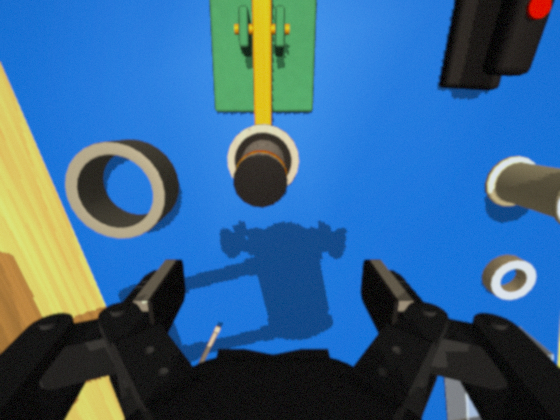

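```bash
python3 - <<'E'
from h import *
b=imaging.get_image("scene");p=imaging.camera_params("scene");a=imaging.get_image("side");q=imaging.camera_params("side")
th=-.2155;X=np.array([np.cos(th),np.sin(th),0]);Y=np.array([-np.sin(th),np.cos(th),0])
O=np.array([.5421,.2004,.045])
def circ(t,side,r):
    Yt=Y*np.cos(-t)+np.array([0,0,1])*np.sin(-t); Zt=np.cross(X,Yt)
    c=O+Yt*.11*side+Zt*.012; an=np.linspace(0,2*np.pi,60)
    return c+r*(np.outer(np.cos(an),X)+np.outer(np.sin(an),Yt))
out=[]
for im,P,(y0,y1,x0,x1) in [(b,p,(190,340,280,410)),(a,q,(140,250,190,300))]:
    for t in (.1,-.1):
        z=5 if False else 3
        c=cv2.resize(im[y0:y1,x0:x1],None,fx=3,fy=3)
        for s in (1,-1):
            u=((proj(P,circ(t,s,.034))-[x0,y0])*3).astype(int)
            cv2.polylines(c,[u],True,(0,0,255),1)
        out.append(cv2.resize(c,(390,450))if False else c)
h=450;W=np.zeros((780+0,1,3),np.uint8)
def pad(i,w,h): 
    r=np.zeros((h,w,3),np.uint8); r[:i.shape[0],:i.shape[1]]=i; return r
cv2.imwrite("pics/h1.png",np.hstack([pad(o,390,450) for o in out[:2]]))
cv2.imwrite("pics/h2.png",np.hstack([pad(o,335,335) for o in out[2:]]))
E
```

```text
(no output)
```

View pics/h1.png

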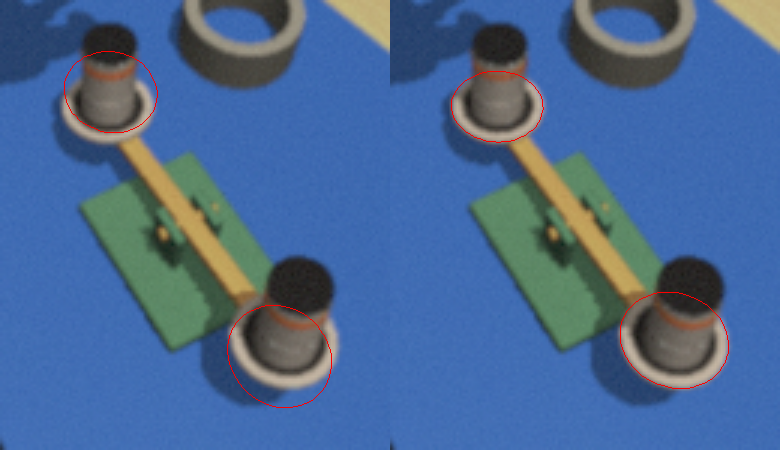

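View pics/h2.png

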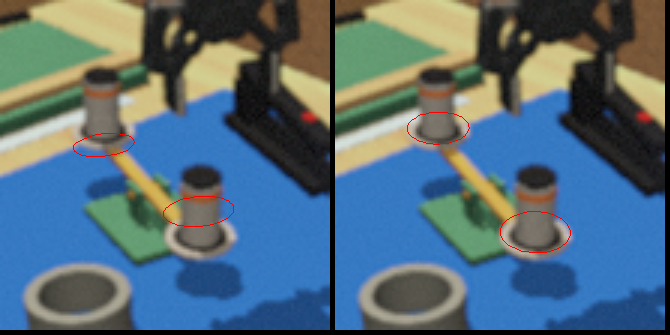

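```bash
python3 - <<'E'
from h import *
import pickle
p=pickle.load(open("pw7.pkl","rb"))
im=cv2.imread("pics/w7.png")
th=-.2155;X=np.array([np.cos(th),np.sin(th),0]);Y=np.array([-np.sin(th),np.cos(th),0])
t=.1;Yt=Y*np.cos(t)+np.array([0,0,1])*np.sin(t);Zt=np.cross(X,Yt)
c=np.array([.5421,.2004,.045])-Yt*.11+Zt*.012;print(c,Zt)
an=np.linspace(0,2*np.pi,60)
R=lambda c,r:c+r*(np.outer(np.cos(an),X)+np.outer(np.sin(an),Yt))
for C,r,col in [(c,.034,(0,0,255)),(c,.02,(0,255,0)),(c+.07*Zt,.02,(0,255,255))]:
    cv2.polylines(im,[proj(p,R(C,r)).round().astype(int)],True,col,1)
cv2.imwrite("pics/o7.png",cv2.resize(im[90:240,180:340],None,fx=4,fy=4))
E
```

```text
[0.51843939 0.09231088 0.04595837] [-0.02134797 -0.09752423  0.99500417]
```

View pics/o7.png

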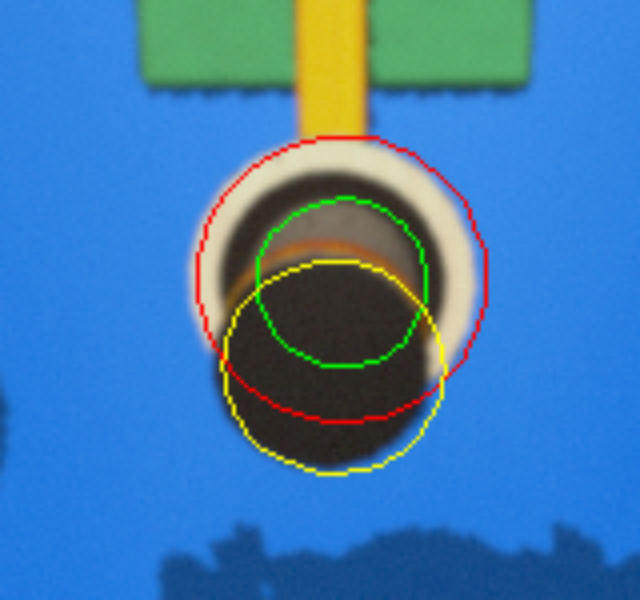

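The right pan is down: the overlay fits in both the scene and side views, and this can also felt heavier (about 3.3 N against 2.1 N). I'll take it from the right pan.

Emit:
{"api": "arm_command", "payload": {"steps": [[[0.049,-0.0107,0],[-1,19,0],0],[[0.049,-0.0107,0],[-1,19,-10],0],[[0,0,0],[0,0,-30],0],[[0,0,0],[0,0,-30],0],[[0,0,0],[0,0,-30],0],[[0,0,0],[0,0,-13],0],[[0,0,0],[0,0,0],0]]}}

```text
clock: 17.1
position: [0.5154, 0.0922, 0.0727]
ee_rot: [-0.032, 0.778, 0.626, 0.038]
contact_force: [-0.0, 0.1, -0.4]
width: 0.0857
```

```bash
python3 look.py 8
```

```text
17.1 [0.51542978 0.09221956 0.07274128] [-0.032   0.7781  0.6262  0.0384] [-0.04  0.12 -0.41] 0.0857219121148707
```

View pics/w8.png

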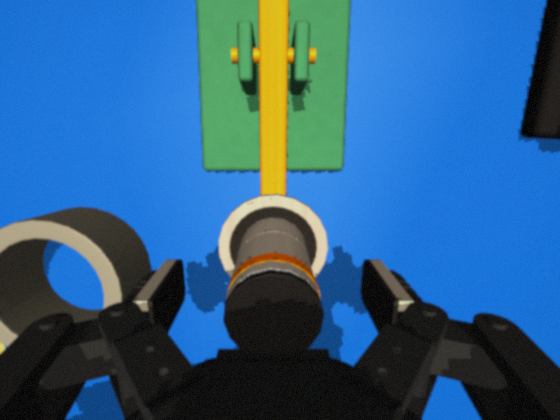

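Emit:
{"api": "arm_command", "payload": {"steps": [[[0,0,0],[0,0,1],0],[[0,0,0],[0,0,0],255],[[0,0,0],[0,0,0],255],[[0,0,0],[0,0,0],255],[[0,0,0],[0,0,0],255],[[0,0,0],[0,0,0],255],[[0,0,0],[0,0,0],255]], "newtons": 30}}

```text
clock: 18.12
position: [0.5161, 0.0917, 0.0747]
ee_rot: [-0.031, 0.778, 0.626, 0.039]
contact_force: [-0.4, -1.1, 6.0]
width: 0.0398
```

Emit:
{"api": "arm_command", "payload": {"steps": [[[0,0,0],[0,0,2],255],[[0,0,0],[0,0,3],255],[[0,0,0],[0,0,3],255],[[0,0,0],[0,0,3],255],[[0,0,0],[0,0,3],255],[[0,0,0],[0,0,3],255],[[0,0,0],[0,0,3],255],[[0,0,0],[0,0,3],255],[[0,0,0],[0,0,5],255],[[0,0,0],[0,0,10],255],[[0,0,0],[0,0,15],255],[[-0.049,0.0107,0],[0,0,15],255],[[-0.049,0.0107,0],[0,0,10],255],[[0,0,0],[0,0,0],255]]}}

```text
clock: 19.88
position: [0.517, 0.0926, 0.154]
ee_rot: [0.001, 0.779, 0.627, 0.002]
contact_force: [-1.2, 0.2, -2.7]
width: 0.0395
```

```bash
python3 look.py 9
```

```text
19.875 [0.51701645 0.09262412 0.15402253] [0.0009 0.7787 0.6274 0.0016] [-1.21  0.16 -2.74] 0.03948604198720971
```

View pics/d9.png

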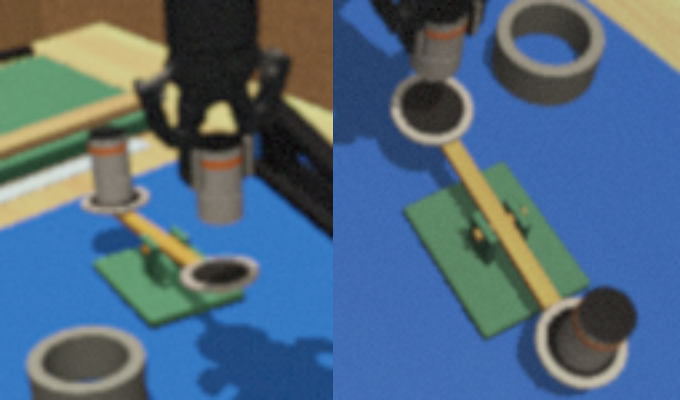

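View pics/w9.png

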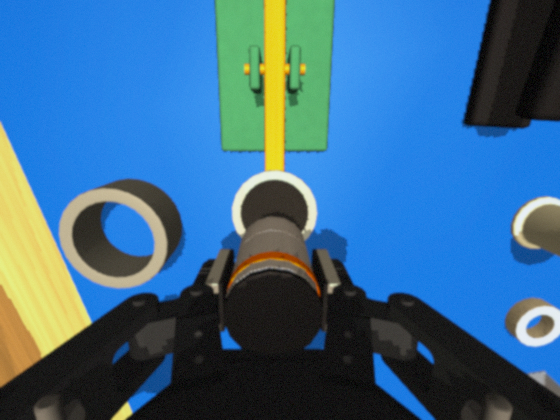

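Emit:
{"api": "arm_command", "payload": {"steps": [[[0,0,0],[3,-20,10],255],[[0,0,0],[5,-41,10],255],[[0,0,0],[5,-41,0],255],[[0,0,0],[5,-41,0],255],[[0,0,0],[5,-41,0],255],[[0,0,0],[5,-41,0],255],[[0,0,0],[5,-41,0],255],[[0,0,0],[5,-41,0],255],[[0,0,0],[5,-41,0],255],[[0,0,0],[5,-41,0],255],[[0,0,0],[5,-41,0],255],[[0,0,0],[0,-22,0],255],[[0,0,0],[0,0,0],255],[[0,0,0],[0,0,0],255]]}}

```text
clock: 21.78
position: [0.5683, -0.3586, 0.172]
ee_rot: [-0.001, 0.779, 0.627, 0.0]
contact_force: [-0.8, 0.2, -3.6]
width: 0.0393
```

```bash
python3 look.py 10
```

```text
21.775 [ 0.56833098 -0.35856653  0.17197519] [-1.200e-03  7.791e-01  6.269e-01  4.000e-04] [-0.78  0.15 -3.62] 0.039306933679333335
```

View pics/w10.png

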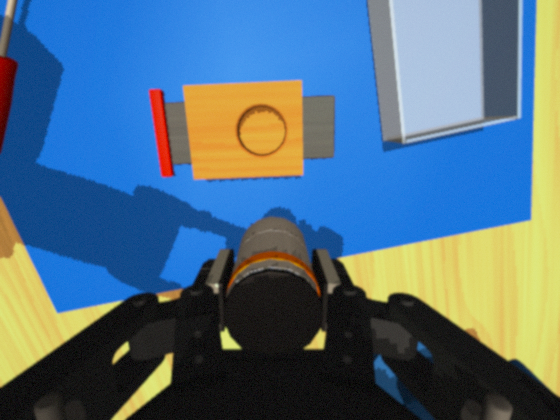

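```bash
python3 - <<'E'
from h import *
import pickle
p=pickle.load(open("pw10.pkl","rb"))
im=cv2.imread("pics/w10.png")
c=cv2.resize(im[70:280,150:350],None,fx=3.8,fy=2.85*1.0,interpolation=3)
# hypotheses
w0=plane(p,[[262,129.5]],.045)[0];print("well",w0)
print("block corners",plane(p,[[183,85],[302,80],[303,176],[193,180]],.045))
# in-hand can: project with TCP-frame, base 27mm below
from scipy.spatial.transform import Rotation as Ro
s=telemetry.get_state();T=s["position"]
an=np.linspace(0,2*np.pi,60)
def ring(c,r,z): return np.c_[c[0]+r*np.cos(an),c[1]+r*np.sin(an),0*an+z]
v=cv2.resize(im[60:380,170:370],None,fx=3,fy=1.8) if False else im.copy()
for C,r,z,col in [(w0,.0215,.045,(255,0,255)),(T,.02,T[2]-.028,(0,255,0)),(T,.02,T[2]+.042,(0,255,255))]:
    cv2.polylines(v,[proj(p,ring(C,r,z)).round().astype(int)],True,col,1)
v=cv2.resize(v[80:370,150:350],None,fx=2,fy=2);cv2.imwrite("pics/o10.png",v)
E
```

```text
well [ 0.57325688 -0.29200457  0.045     ]
block corners [[ 0.51652564 -0.24269415  0.045     ]
 [ 0.61485506 -0.26018143  0.045     ]
 [ 0.60063996 -0.33991053  0.045     ]
 [ 0.50162566 -0.32203709  0.045     ]]
```

View pics/o10.png

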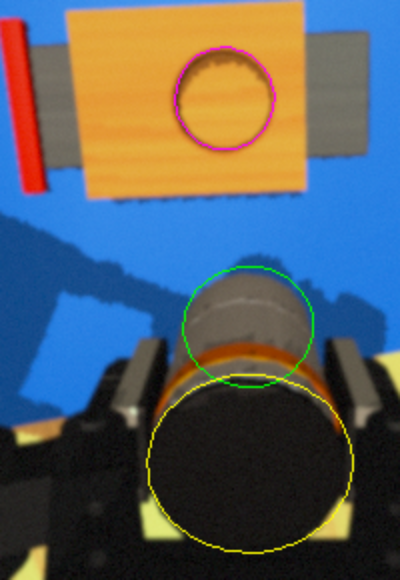

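Emit:
{"api": "arm_command", "payload": {"steps": [[[0,0,0],[1,16,0],255],[[0,0,0],[2,26,-12],255],[[0,0,0],[2,26,-20],255],[[0,0,0],[0,0,-30],255],[[0,0,0],[0,0,-20],255],[[0,0,0],[0,0,-8],255],[[0,0,0],[0,0,0],255],[[0,0,0],[0,0,0],255]]}}

```text
clock: 22.92
position: [0.5746, -0.2924, 0.0835]
ee_rot: [0.001, 0.779, 0.627, 0.0]
contact_force: [0.4, -0.2, -2.5]
width: 0.0398
```

```bash
cat > look2.py <<'E'
from h import *
import sys
k=sys.argv[1]
s=telemetry.get_state();T=s["position"];print(s["clock"],T.round(4),s["ee_rot"].round(4),s["contact_force"].round(2),s["moment"].round(3),s["width"])
an=np.linspace(0,2*np.pi,60)
def ring(c,r,z): return np.c_[c[0]+r*np.cos(an),c[1]+r*np.sin(an),0*an+z]
out=[]
for n,(y0,y1,x0,x1),f in [("wrist",(130,370,200,345),2.5),("scene",(100,190,150,250),4),("side",(220,320,330,415),4)]:
    im=imaging.get_image(n);cv2.imwrite(f"pics/{n}_{k}.png",im)
    c=cv2.resize(im[y0:y1,x0:x1],None,fx=f,fy=f,interpolation=3)
    cv2.imwrite(f"pics/{n}_{k}z.png",c); out.append(c)
h=480
o=[cv2.resize(c,(int(c.shape[1]*h/c.shape[0]),h)) for c in out]
a=np.hstack(o); a=cv2.resize(a,(800,int(a.shape[0]*800/a.shape[1])))
cv2.imwrite(f"pics/all_{k}.png",a)
E
python3 look2.py 11
```

```text
22.925 [ 0.5746 -0.2924  0.0835] [1.000e-03 7.792e-01 6.268e-01 4.000e-04] [ 0.37 -0.23 -2.45] [ 0.006 -0.002 -0.009] 0.03982395956998129
```

View pics/all_11.png

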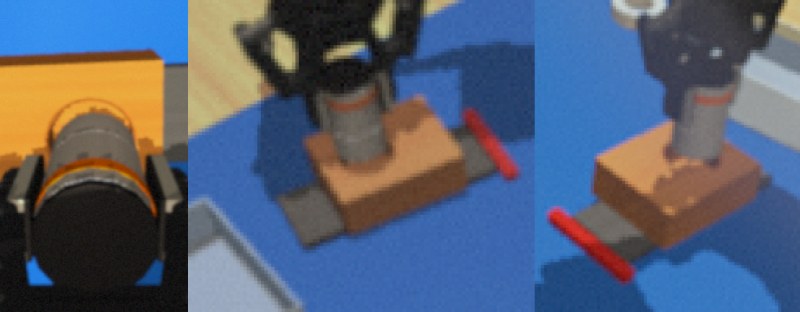

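View pics/wrist_11z.png

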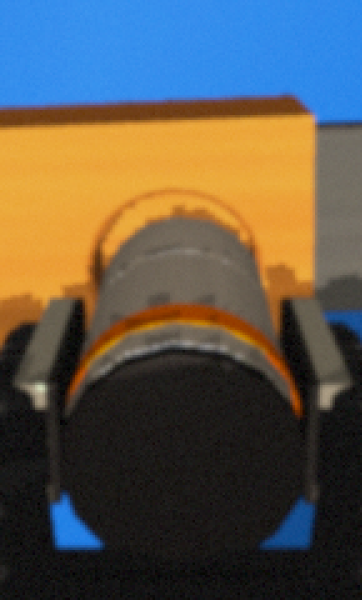

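```bash
python3 - <<'E'
from h import *
p=imaging.camera_params("wrist");T=telemetry.get_state()["position"]
an=np.linspace(0,2*np.pi,360)
def ring(c,r,z): return proj(p,np.c_[c[0]+r*np.cos(an),c[1]+r*np.sin(an),0*an+z])
for h in (.026,.028,.030):
    q=ring(T,.02,T[2]-h);print(h,q[:,1].min(),q[:,0].min(),q[:,0].max())
q=ring(T,.02,T[2]+.041);print("cap",q[:,1].min(),q[:,1].max(),q[:,0].min(),q[:,0].max())
q=ring([.5733,-.292],.0215,.045);print("well",q[:,1].min(),q[:,0].min(),q[:,0].max())
q=ring([.5733,-.292],.023,.045);print("bevel",q[:,1].min(),q[:,0].min(),q[:,0].max())
E
```

```text
0.026 213.6910223369979 240.84206163991084 306.5568887936952
0.028 212.7106593280529 241.16518465909556 306.1934950390453
0.03 211.75117462825474 241.481620636914 305.83761428430483
cap 265.93383940669486 353.97217067321344 223.90778482345732 325.6055679418077
well 205.17520065195447 238.6867717986692 305.0705779318955
bevel 202.86655827337785 236.36653712799387 307.3867142654715
```

Emit:
{"api": "arm_command", "payload": {"steps": [[[0,0,0],[-1.5,1.8,-3],255],[[0,0,0],[0,0,-3],255],[[0,0,0],[0,0,0],255],[[0,0,0],[0,0,0],255]]}}

```text
clock: 23.58
position: [0.5724, -0.2905, 0.0762]
ee_rot: [0.0, 0.779, 0.627, 0.0]
contact_force: [0.2, -0.3, -3.8]
width: 0.0396
```

```bash
python3 look2.py 12
```

```text
23.575 [ 0.5724 -0.2905  0.0762] [0.     0.7792 0.6268 0.    ] [ 0.2  -0.28 -3.8 ] [-0.004 -0.014  0.025] 0.03962415695978668
```

View pics/wrist_12z.png

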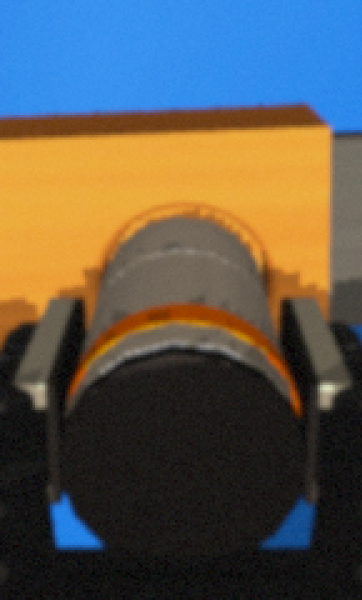

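Emit:
{"api": "arm_command", "payload": {"steps": [[[0,0,0],[0,0,-1],255],[[0,0,0],[0,0,-1],255],[[0,0,0],[0,0,-1],255],[[0,0,0],[0,0,0],255]]}}

```text
clock: 24.22
position: [0.5722, -0.2903, 0.0731]
ee_rot: [-0.0, 0.779, 0.627, -0.0]
contact_force: [0.1, 0.4, -3.1]
width: 0.04
```

Emit:
{"api": "arm_command", "payload": {"steps": [[[0,0,0],[0,0,-1],255],[[0,0,0],[0,0,0],255]]}}

```text
clock: 24.48
position: [0.5723, -0.2904, 0.0722]
ee_rot: [-0.0, 0.779, 0.627, -0.0]
contact_force: [0.1, -0.0, -3.6]
width: 0.0397
```

Emit:
{"api": "arm_command", "payload": {"steps": [[[0,0,0],[0,0,-1],255],[[0,0,0],[0,0,0],255]]}}

```text
clock: 24.72
position: [0.5723, -0.2904, 0.0712]
ee_rot: [-0.0, 0.779, 0.627, -0.0]
contact_force: [0.1, 0.8, -2.7]
width: 0.0396
```

Emit:
{"api": "arm_command", "payload": {"steps": [[[0,0,0],[0,0,-0.8],255],[[0,0,0],[0,0,0],255]]}}

```text
clock: 24.98
position: [0.5723, -0.2904, 0.0705]
ee_rot: [-0.0, 0.779, 0.627, -0.0]
contact_force: [0.3, -0.1, -2.8]
width: 0.0398
```

Emit:
{"api": "arm_command", "payload": {"steps": [[[0,0,0],[0,0,-0.8],255],[[0,0,0],[0,0,0],255]]}}

```text
clock: 25.22
position: [0.5723, -0.2904, 0.0696]
ee_rot: [-0.0, 0.779, 0.627, 0.0]
contact_force: [-1.1, -0.2, -1.4]
width: 0.0398
```

Emit:
{"api": "arm_command", "payload": {"steps": [[[0,0,0],[0,0,-0.8],255],[[0,0,0],[0,0,0],255]]}}

```text
clock: 25.48
position: [0.5723, -0.2904, 0.0688]
ee_rot: [-0.0, 0.779, 0.627, -0.0]
contact_force: [-0.1, -0.0, -3.0]
width: 0.0397
```

Emit:
{"api": "arm_command", "payload": {"steps": [[[0,0,0],[0,0,-1],255],[[0,0,0],[0,0,-1],255],[[0,0,0],[0,0,0],255]]}}

```text
clock: 25.85
position: [0.5722, -0.2903, 0.0668]
ee_rot: [-0.0, 0.779, 0.627, -0.0]
contact_force: [-0.5, 0.3, -2.1]
width: 0.0397
```

Emit:
{"api": "arm_command", "payload": {"steps": [[[0,0,0],[0,0,-1],255],[[0,0,0],[0,0,-1],255],[[0,0,0],[0,0,0],255]]}}

```text
clock: 26.22
position: [0.5723, -0.2904, 0.0648]
ee_rot: [-0.0, 0.779, 0.627, 0.0]
contact_force: [-0.0, -0.1, -2.8]
width: 0.0399
```

Emit:
{"api": "arm_command", "payload": {"steps": [[[0,0,0],[0,0,-1],255],[[0,0,0],[0,0,-1],255],[[0,0,0],[0,0,0],255]]}}

```text
clock: 26.6
position: [0.5723, -0.2903, 0.0628]
ee_rot: [-0.0, 0.779, 0.627, -0.0]
contact_force: [-0.5, 0.5, -2.6]
width: 0.0395
```

Sliding in freely. I'll carry on to the floor, which should be at a TCP height of about 0.053.

Emit:
{"api": "arm_command", "payload": {"steps": [[[0,0,0],[0,0,-1],255],[[0,0,0],[0,0,-1],255],[[0,0,0],[0,0,-1],255],[[0,0,0],[0,0,0],255]]}}

```text
clock: 27.1
position: [0.5723, -0.2904, 0.0598]
ee_rot: [-0.0, 0.779, 0.627, -0.0]
contact_force: [-0.4, 0.4, -2.3]
width: 0.0396
```

Emit:
{"api": "arm_command", "payload": {"steps": [[[0,0,0],[0,0,-1],255],[[0,0,0],[0,0,-1],255],[[0,0,0],[0,0,-1],255],[[0,0,0],[0,0,0],255]]}}

```text
clock: 27.6
position: [0.5723, -0.2904, 0.0568]
ee_rot: [-0.0, 0.779, 0.627, -0.0]
contact_force: [0.3, -0.6, -3.3]
width: 0.0394
```

Emit:
{"api": "arm_command", "payload": {"steps": [[[0,0,0],[0,0,-1],255],[[0,0,0],[0,0,-1],255],[[0,0,0],[0,0,0],255]]}}

```text
clock: 27.98
position: [0.5723, -0.2904, 0.0548]
ee_rot: [-0.0, 0.779, 0.627, -0.0]
contact_force: [0.5, -0.3, -4.0]
width: 0.0394
```

Emit:
{"api": "arm_command", "payload": {"steps": [[[0,0,0],[0,0,-1],255],[[0,0,0],[0,0,0],255]]}}

```text
clock: 28.22
position: [0.5722, -0.2904, 0.0538]
ee_rot: [-0.0, 0.779, 0.627, -0.0]
contact_force: [-1.1, -0.3, -2.4]
width: 0.0397
```

Emit:
{"api": "arm_command", "payload": {"steps": [[[0,0,0],[0,0,-1],255],[[0,0,0],[0,0,0],255]]}}

```text
clock: 28.48
position: [0.5724, -0.2905, 0.0537]
ee_rot: [0.0, 0.779, 0.627, 0.0]
contact_force: [-0.4, 0.6, 2.9]
width: 0.0398
```

Emit:
{"api": "arm_command", "payload": {"steps": [[[0,0,0],[0,0,0],170],[[0,0,0],[0,0,0],90],[[0,0,0],[0,0,0],0],[[0,0,0],[0,0,0],0],[[0,0,0],[0,0,5],0],[[0,0,0],[0,0,20],0],[[0,0,0],[0,0,30],0],[[0,0,0],[0,0,30],0],[[0,0,0],[0,-25,30],0],[[0,0,0],[0,-25,0],0],[[0,0,0],[0,0,0],0],[[0,0,0],[0,0,0],0]]}}

```text
clock: 29.98
position: [0.5714, -0.3397, 0.1662]
ee_rot: [-0.002, 0.779, 0.627, -0.0]
contact_force: [0.5, 0.7, -0.2]
width: 0.0849
```

```bash
python3 look2.py 13; python3 - <<'E'
from h import *
b=cv2.imread("pics/scene_13.png");a=cv2.imread("pics/side_13.png")
p=imaging.camera_params("scene");q=imaging.camera_params("side")
an=np.linspace(0,2*np.pi,60)
o=[]
for im,P,(y0,y1,x0,x1) in [(b,p,(95,185,160,250)),(a,q,(225,315,330,420))]:
    c=cv2.resize(im[y0:y1,x0:x1],None,fx=4.3,fy=4.3,interpolation=3)
    for z in (.095,):
        u=(proj(P,np.c_[.5725+.02*np.cos(an),-.292+.02*np.sin(an),0*an+z])-[x0,y0])*4.3
        cv2.polylines(c,[u.round().astype(int)],True,(0,255,255),1)
    o.append(c)
cv2.imwrite("pics/f13.png",np.hstack(o))
cv2.imwrite("pics/g13.png",np.hstack([cv2.resize(b[180:340,270:410],None,fx=2.8,fy=2.8),cv2.resize(a[140:300,190:330],None,fx=2.8,fy=2.8)]))
E
```

```text
29.975 [ 0.5714 -0.3397  0.1662] [-1.800e-03  7.794e-01  6.265e-01 -1.000e-04] [ 0.47  0.7  -0.15] [0.016 0.019 0.034] 0.08494675189391462
```

View pics/wrist_13.png

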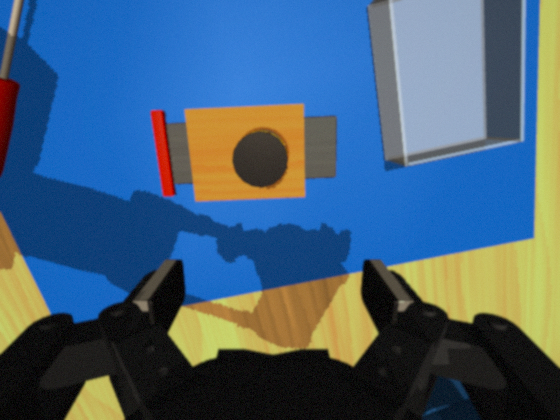

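View pics/f13.png

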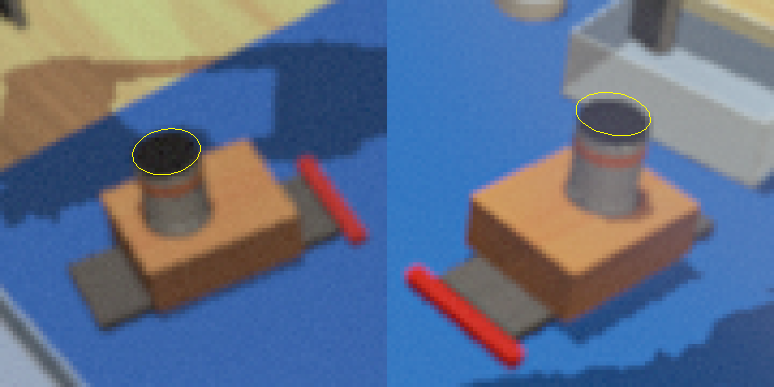

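View pics/g13.png

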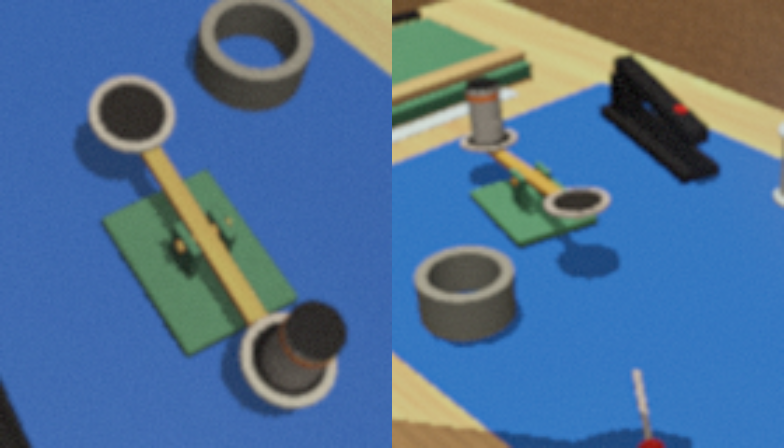

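The can is seated: its top ring matches a height of 95 mm in the scene view, the wrist view shows it concentric in the well, and the other can is still standing on the left pan. Handing in now.

```bash
python3 - <<'E'
from h import *
print(manip.sign_off())
E
```

```text
the job is handed in; nothing more can be done
None
```

I stood both canisters on opposite pans and let go, and the right pan dropped. I then seated that canister upright in the keeper's well and left the other standing on the left pan. I handed the job in at about 30 s of the 72 s allowed.

**Which one dropped:** Predicted pan outlines for "right side down" matched the scene picture closely. The wrist force agreed: I read about 3.3 N for that canister against about 2.1 N for the other.

**Seating:** The canister slid in without the force rising, and contact came with the canister's base near z = 26 mm, against the 25 mm floor. The forces I read while placing on the balance and block were light. The highest reading on the balance was about 6 N, as the gripper closed on the canister there; I did not record forces between those readings.

**Last checks:**
- **Scene camera:** the canister's top matches the 95 mm height it should have when fully seated.
- **Wrist camera:** it sits concentric in the well.
- **Balance:** the other canister stands upright on its pan, and the bystanders that show in these last views look undisturbed.
- **Robot:** the gripper is open and well clear of everything.

**Disagreement:** The side camera's overlay was off by a few millimetres. It had shown the same offset from the start, so I put it down to calibration.

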